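Tip the bushes from the parts scoop into the blue bin

TASK

Carry the scoop of brass bushes by its red grip to the blue bin and tip all three in off its open nose, holding the nose low over the bin so that they slide in rather than fall from high; do not touch the bushes with the gripper. Then set the empty scoop back down flat in the middle of its black mat and let go, and leave the bins and the other things on the bench where they are.

Things in the scene. Friction and masses are not known exactly. Their poses are not given: they have to be found in the camera images.
- scoop_grip (a point): middle of the scoop's red grip, a bar 88 mm long, 16 mm wide (y), 20 mm high, lengthwise above the pan on a strap at the back; grip it across from above. The point is 66 mm above the pan's underside (70 mm above the bench on its mat), 34 mm behind the bar's free front end. x points to the open nose, y across, z up. 29 mm stays free between the bar and the bushes below.
- scoop_lip (a point): middle of the scoop's open nose edge, on top of the 3 mm floor: 70 mm ahead (x) of and 63 mm below the grip point; same axes. Pan 120 mm long, 90 mm wide, side walls 26 mm high (13 mm near the nose), back wall 30 mm, none at the nose. The floor is smooth: bushes begin to slide when it is tipped 12 to 17 degrees and slide off freely at 35 to 45.
- scoop_base (a point): centre of the underside of the scoop's pan, 10 mm ahead of and 66 mm below the point on the grip; same axes.
- mat_top (a point): black rubber mat fixed to the bench, 150 (x) x 100 (y) x 4 mm, on which the scoop stands; the centre of its top. Its x axis is the direction in which the scoop's nose points, within 5 degrees, at the start.
- bush_1_mid (a point): brass flanged bush, one of three loose in the scoop: body 28 mm diameter, flange 35 mm diameter at one end, 24 mm high, about 90 g. This point is at its centre, 12 mm above its flanged underside; z along its axis.
- bush_2_mid (a point): brass flanged bush, one of three loose in the scoop: body 28 mm diameter, flange 35 mm diameter at one end, 24 mm high, about 90 g. This point is at its centre, 12 mm above its flanged underside; z along its axis.
- bush_3_mid (a point): brass flanged bush, one of three loose in the scoop: body 28 mm diameter, flange 35 mm diameter at one end, 24 mm high, about 90 g. This point is at its centre, 12 mm above its flanged underside; z along its axis.
- blue_bin_in (a point): blue open plastic bin, empty at the start, 120 (x) x 150 (y) x 55 mm high, walls and floor 4 mm thick, about 0.5 kg, loose on the bench. This point is the centre of its inner floor, 4 mm above the bench; its y axis runs along the long side, its z axis up.
- yellow_bin_in (a point): yellow open plastic bin with a dark steel collar in it, not to be used, 120 (x) x 150 (y) x 55 mm high, walls and floor 4 mm thick, about 0.5 kg, loose on the bench. This point is the centre of its inner floor, 4 mm above the bench; its y axis runs along the long side, its z axis up.
- collar: dark steel collar, 62 mm diameter, 22 mm high, lying in the yellow bin; origin at the centre of its underside.
- tin: yellow tin with a tan lid, 61 mm diameter, 50 mm high, standing on the far side of the bench, beyond the scoop; origin at the centre of its underside.
- scoop: the parts scoop as a whole, bare sheet metal with a red over-arm grip, about 0.25 kg, about 0.5 kg and balanced roughly under the grip point when full; origin and axes as point scoop_base.
- bush_1: brass bush as above; origin at the centre of its flanged underside.
- bush_2: brass bush as above; origin at the centre of its flanged underside.
- bush_3: brass bush as above; origin at the centre of its flanged underside.
There are look-alikes about, which are no part of the job. Of the things that look like the part that bears mat_top, the larger one is meant.

How it is judged:
On the way, in this order (a step that is already met when the one before it is completed fails the run):
1. the scoop is lifted off its mat with the three bushes still in it (height (world z) of scoop_base above 0.03 m and distance between each of bush_1_mid, bush_2_mid, bush_3_mid and scoop_base below 0.075 m), for 0.2 s.
2. all three bushes lie in the blue bin while the scoop is still held up (x of bush_1_mid in the frame of blue_bin_in between -0.057 and 0.057 m and y of bush_1_mid in the frame of blue_bin_in between -0.072 and 0.072 m and z of bush_1_mid in the frame of blue_bin_in between 0 and 0.05 m and x of bush_2_mid in the frame of blue_bin_in between -0.057 and 0.057 m and y of bush_2_mid in the frame of blue_bin_in between -0.072 and 0.072 m and z of bush_2_mid in the frame of blue_bin_in between 0 and 0.05 m and x of bush_3_mid in the frame of blue_bin_in between -0.057 and 0.057 m and y of bush_3_mid in the frame of blue_bin_in between -0.072 and 0.072 m and z of bush_3_mid in the frame of blue_bin_in between 0 and 0.05 m and height (world z) of scoop_base above 0.03 m), for 0.2 s.
At the end, for the whole second after the job is handed in: All three bushes lie at rest inside the blue bin, and the released scoop rests flat (within 4 degrees) on its mat, its pan's centre within 30 mm of the mat's centre (x of bush_1_mid in the frame of blue_bin_in between -0.057 and 0.057 m and y of bush_1_mid in the frame of blue_bin_in between -0.072 and 0.072 m and z of bush_1_mid in the frame of blue_bin_in between 0 and 0.05 m and x of bush_2_mid in the frame of blue_bin_in between -0.057 and 0.057 m and y of bush_2_mid in the frame of blue_bin_in between -0.072 and 0.072 m and z of bush_2_mid in the frame of blue_bin_in between 0 and 0.05 m and x of bush_3_mid in the frame of blue_bin_in between -0.057 and 0.057 m and y of bush_3_mid in the frame of blue_bin_in between -0.072 and 0.072 m and z of bush_3_mid in the frame of blue_bin_in between 0 and 0.05 m and linear speed of each of bush_1, bush_2, bush_3 below 0.03 m/s and horizontal distance between scoop_base and mat_top below 0.03 m and angle between scoop_base's own z axis and vertical below 0.07 rad and z of scoop_base in the frame of mat_top below 0.008 m and linear speed of scoop below 0.02 m/s); the robot touches nothing.
It fails at once if the gripper touches a bush (contact force between the fingers and bush_1 above 0.5 N or contact force between the fingers and bush_2 above 0.5 N or contact force between the fingers and bush_3 above 0.5 N).
It fails at once if a bush is thrown or falls from high (faster than 1.8 m/s, a fall of some 16 cm) (linear speed of any of bush_1, bush_2, bush_3 above 1.8 m/s).
It fails at once if a bin is pushed more than 30 mm (distance of any of blue_bin_in, yellow_bin_in from where it was at the start of the episode above 0.03 m).
It fails at once if the collar or the tin is moved more than 30 mm (distance of any of collar, tin from where it was at the start of the episode above 0.03 m).
It also fails if it takes over 45 s, if anything falls off the work surface, if the arm or the gripper's body presses on something with over 40 N, if the wrist force passes 120 N, or if a joint passes its speed limit or range.

ROBOT

A 6-joint arm with a two-finger parallel gripper is mounted at the origin on a cart in front of the work surface, level with it; the furniture and walls round the work are solid. World frame = base frame: x ahead of the robot, y to its left, z up, the work surface at z = 0. Lengths are in m, angles in rad, forces in N, time in s.
With the tool pointing down it reaches from about 0.275 to 0.775 m from the base axis. Payload 14.6 kg.
Tool frame: the origin (TCP) lies between the finger pads; the fingertips stand 22 mm ahead of it and the grasp point (between the pads) lies 3 mm ahead of it; z points along the fingers, y is the line along which they close (so a half turn about z gives the same grasp; the last joint's range is limited). The gripper opens to 85 mm and grips with 20 to 120 N. Pads are 22 mm wide; open, the fingers measure 114 mm over their backs; the gripper's body (76 mm by 85 mm) begins 54 mm behind the grasp point. The pads swing forward as they close: fully open they stand 13 mm farther back than shut.
Start: joints at [1.184, 0.263, -0.048, 1.259, 0, 1.415], TCP at [0.121, 0.511, 0.253] pointing down, gripper open.
Joint ranges: [-2.65, 2.65], [-0.89, 1.7], [-1.18, 1.37], [-2.13, 2.11], [-1.35, 1.29], [-3.14, 3.14]. Speed limits (rad/s): [1.89, 1.89, 2.57, 2.79, 3.14, 3.14].

INTERFACE

Orientations are given as [roll, pitch, yaw] about the fixed x, y, z axes, in that order (R = Rz(yaw) Ry(pitch) Rx(roll)).
In Python, from station import manip gives the robot as it stands.
- The arm moves only by the tool arm_command, never from a script. Its argument "motion" is a list that holds one entry, the list of rows, each a list of 7 numbers: the shift along the tool's x, y, z in units of 50 mm (1.0 is 50 mm), then the turn, a rotation vector about the tool's x, y, z in rad, then the opening, from -1 (shut) to 1 (fully open), so that 0 is half open. A call has 1 to 12 rows; each row shifts and turns the commanded pose from where the row before left it, along the tool's axes as they then stand; what a row does not reach is not made up. A row lasts 1/10 s, in which the tool goes at most 50 mm and 8.59 degrees, less where a joint would pass 70% of its speed; a pose out of reach is approached as far as the arm can. A call is refused whole if a number of a shift passes 1 or a number of a turn 0.15, either way. A call with a gripper value outside its range is refused whole. The fingers move at their own pace and stop on an object; the grip force is fixed at half the most. Time passes only in rows, so rows that do not move let the fingers close. It gives the time, the measured TCP pose, the force, the opening and the grip force at its end, in the units of the state.
- manip.observe(): the state, without advancing time (a new reading comes with each control period).
- manip.get_image(name): name is "side" or "top" or "wrist"; returns the picture (480x640x3 uint8, blue, green, red); there is no depth.
- manip.camera_params(name): a dict with "camera_matrix" (3x3 intrinsics, pixels), "k1" (the pictures are not rectified: a ray, as slopes to the right and down, at radius r is drawn at 1 + k1 r^2 times it, then the intrinsics apply), "camera_from_world" (4x4, takes a point from world to camera coordinates). Camera axes: x right, y down, z forward; pixel columns grow to the right and rows downward; lengths in m; the calibration is good to about 2 mm. A picture is of the moment at which its call begins: read the wrist's pose just before it. camera_params takes no time and is no camera call; for the wrist camera it gives the pose at the moment of the call.
- manip.close_job(): hands the job in; it is judged then, once.
The state is a dict: "time": time; "q": joint angles; "qvel": joint speeds; "tau": joint torques, N m; "tool_pos": TCP position; "ee_rot": TCP orientation; "ft_force": force on the tool from outside, world axes, zero at the start; "torque": the same for the moment, N m; "gripper_width": finger opening in m; "grasp_force": force on a finger pad.
Only numpy, scipy, OpenCV 4.12 (cv2) and the standard library are available. Lean on these libraries where they do the work, as an engineer would, in place of code of your own. Each camera call takes 0.05 s, during which the arm holds its last target. There are 200 camera calls.

## Working session

There is one attempt and no reset: what is moved stays moved. The work goes in short steps, Python scripts to look and compute and a tool call to move; the robot and the scene stay as the last step left them, time stands still between calls to the robot, and variables do not carry over. Pictures are saved under pics/ and viewed, at most 13 in all, crops included, and the job is handed in when it is done.

Besides the shell and the picture viewer there is one more tool, called after ">>>" as a command line: name --argument value ..., lists and objects as JSON in quotes. arm_command: Moves the arm, as the interface text tells. Its arguments: {"type":"object","properties":{"motion":{"type":"array"}},"required":["motion"]}

```bash
mkdir -p pics
python3 - <<'E'
from station import manip
import cv2
s=manip.observe();print(s)
for n in("top","side"):
    cv2.imwrite(f"pics/{n}0.png",manip.get_image(n)); print(manip.camera_params(n))
E
```

```text
{'time': 0.0, 'q': array([ 1.18367837e+00,  2.63513586e-01, -4.89471020e-02,  1.25941744e+00,
        1.04064402e-06,  1.41549855e+00]), 'qvel': array([ 9.82991600e-04, -2.67052825e-05, -1.44147765e-03,  1.78765369e-03,
       -4.98505989e-04, -9.62204161e-04]), 'tau': array([ 2.75236926e-04, -6.37602854e+01,  3.84566367e+01,  1.35342748e-02,
       -1.09009734e-04,  8.29601049e-06]), 'tool_pos': array([0.12052107, 0.51070746, 0.2528262 ]), 'ee_rot': array([-3.14052404e+00, -1.68354355e-04,  2.90977237e+00]), 'ft_force': array([-0.92540422, -0.01316112, -0.14647407]), 'torque': array([0.04831362, 0.03344597, 0.00187703]), 'grasp_force': 0.0, 'gripper_width': 0.08549504198192513}
{'camera_matrix': array([[501.12903484,   0.        , 315.24693204],
       [  0.        , 501.12903484, 250.06358764],
       [  0.        ,   0.        ,   1.        ]]), 'k1': 0.005966477684665297, 'camera_from_world': array([[-0.0219301 , -0.99856744, -0.04880708,  0.4570825 ],
       [-0.98484035,  0.02997943, -0.17085289,  0.52285746],
       [ 0.17207134,  0.04432037, -0.98408697,  0.83471493],
       [ 0.        ,  0.        ,  0.        ,  1.        ]])}
{'camera_matrix': array([[546.01682055,   0.        , 325.25653177],
       [  0.        , 546.01682055, 239.51292873],
       [  0.        ,   0.        ,   1.        ]]), 'k1': -0.05378968147088667, 'camera_from_world': array([[-0.95331906, -0.30185786,  0.00803748,  0.63594483],
       [-0.18862097,  0.5744898 , -0.79648201, -0.07968664],
       [ 0.23580691, -0.76081752, -0.6046088 ,  1.1034065 ],
       [ 0.        ,  0.        ,  0.        ,  1.        ]])}
```

View pics/top0.png

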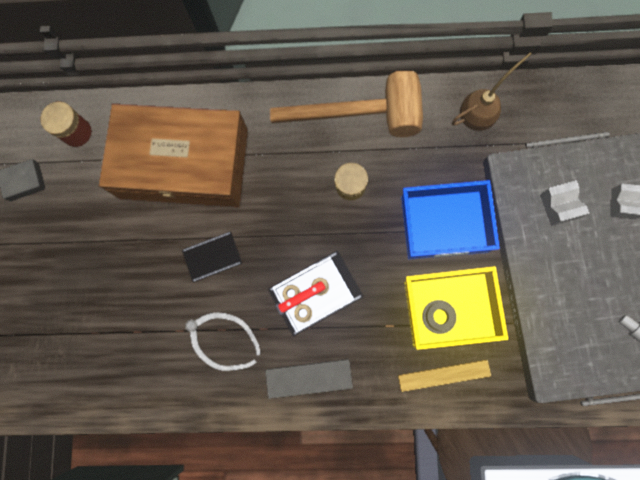

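View pics/side0.png

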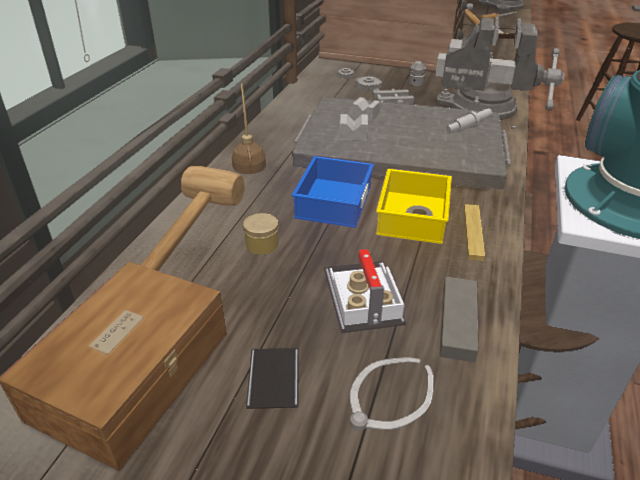

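Top view: the candidates for the mat are the small black mat at (212,256) and the larger one under the scoop, with its strip showing at (348,272). Red grip runs (283,307) to (322,287), with the nose to the upper right. Blue bin is at (450,220), and the yellow bin with the collar at (455,308). The tin is at (351,180), with a red-brown jar at (65,120) as a look-alike. I choose the scoop on the larger mat and the empty blue bin, and check them in a close crop.

Run:
```python
import cv2,numpy as np
t=cv2.imread("pics/top0.png")[235:345,255:375];s=cv2.imread("pics/side0.png")[240:340,315:415]
a=cv2.resize(t,(0,0),fx=3.6,fy=3.6,interpolation=2)
b=cv2.resize(s,(0,0),fx=3.6,fy=3.6,interpolation=2)
o=np.zeros((396,800,3),'u1');o[:,:432]=a;o[:360,435:795]=b
cv2.imwrite("pics/crop0.png",o)
```

```text
(no output)
```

View pics/crop0.png

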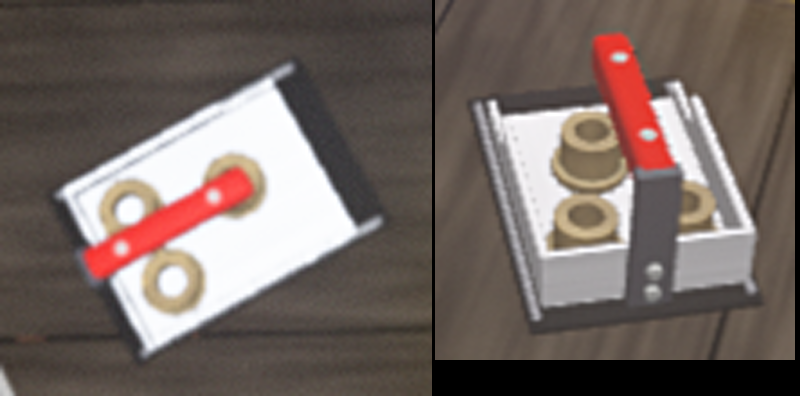

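Crop: the scoop stands on the larger mat, with mat corners at crop (57,195), (295,62), (382,222) and (140,358). The red bar is clear, and one bush sits under the bar's front end with two further back. The choice holds.

```bash
cat > h.py <<'E'
import cv2,numpy as np
from scipy.optimize import minimize
def proj(P,c):
    X=np.c_[P,np.ones(len(P))]@c["camera_from_world"][:3].T
    s=X[:,:2]/X[:,2:];s=s*(1+c["k1"]*(s**2).sum(1,keepdims=True))
    K=c["camera_matrix"];return s*[K[0,0],K[1,1]]+K[:2,2]
def back(px,z,c):
    K=c["camera_matrix"];u=(np.asarray(px,float)-K[:2,2])/[K[0,0],K[1,1]]
    s=u.copy()
    for _ in range(5): s=u/(1+c["k1"]*(s**2).sum(1,keepdims=True))
    T=c["camera_from_world"];R=T[:3,:3];o=-R.T@T[:3,3]
    d=np.c_[s,np.ones(len(s))]@R;return o+d*((z-o[2])/d[:,2])[:,None]
def box(x,y,yaw,L,W,z0,z1):
    g=np.array([[a*L/2,b*W/2] for a in(-1,1) for b in(-1,1)])
    r=np.array([[np.cos(yaw),-np.sin(yaw)],[np.sin(yaw),np.cos(yaw)]])
    g=g@r.T+[x,y];return np.vstack([np.c_[g,[z]*4] for z in(z0,z1)])
def fit(p0,L,W,z0,z1,views):
    S=8
    def f(p):
        e=0
        for m,c in views:
            h=cv2.convexHull(proj(box(*p,L,W,z0,z1),c).astype('f4')).reshape(-1,2)
            r=np.zeros(m.shape,'u1');cv2.fillPoly(r,[np.round(h*256).astype('i4')],255,cv2.LINE_AA,8)
            r=r/255.;e+=1-np.minimum(r,m).sum()/np.maximum(r,m).sum()
        return e
    best=minimize(f,p0,method="Nelder-Mead",options=dict(initial_simplex=np.array(p0)+np.array([[0,0,0],[.01,0,0],[0,.01,0],[0,0,.1]])))
    return best.x,best.fun/len(views)
def mask(im,col):
    h=cv2.cvtColor(im,cv2.COLOR_BGR2HSV);H,S,V=cv2.split(h)
    if col=="red": m=((H<6)|(H>172))&(S>190)&(V>90)
    if col=="blue": m=(H>100)&(H<125)&(S>150)&(V>50)
    if col=="yellow": m=(H>24)&(H<35)&(S>190)&(V>90)
    n,l,st,_=cv2.connectedComponentsWithStats(m.astype('u1'));k=1+np.argmax(st[1:,4]);m=(l==k).astype('u1')
    ct,_=cv2.findContours(m,0,2);r=np.zeros_like(m);cv2.fillPoly(r,[cv2.convexHull(ct[0])],1)
    return r.astype(float)
E
python3 - <<'E'
from h import *;from station import manip
c={n:manip.camera_params(n) for n in("top","side")};I={n:cv2.imread(f"pics/{n}0.png") for n in c}
M=np.array([[57,195],[295,62],[382,222],[140,358]])/3.6+[255,235]
B=back(M,.004,c["top"]);print(B.round(4));print("mat",B.mean(0),[np.linalg.norm(B[i]-B[i-1]) for i in range(4)])
d=(B[1]+B[2]-B[0]-B[3]);yaw=np.arctan2(d[1],d[0]);print("matyaw",yaw)
for col,L,W,z0,z1 in(("red",.088,.016,.060,.080),("blue",.12,.15,0,.055),("yellow",.12,.15,0,.055)):
    ms={n:mask(I[n],col) for n in c}
    ys,xs=np.nonzero(ms["top"]);p=back([[xs.mean(),ys.mean()]],(z0+z1)/2,c["top"])[0]
    y0=yaw if col=="red" else 0
    for vs in(["top","side"],["top"],["side"]):
        print(col,vs,[int(ms[n].sum()) for n in vs],*fit([p[0],p[1],y0],L,W,z0,z1,[(ms[n],c[n]) for n in vs]))
for nm,px,z in(("tin",(351,176),.05),):print(nm,back([px],z,c["top"]))
# bush tops
b=np.array([[128,205],[172,280],[235,180]])/3.6+[255,235];print(back(b,.031,c["top"]).round(4))
E
```

```text
[[0.4722 0.5302 0.004 ]
 [0.5384 0.4049 0.004 ]
 [0.4539 0.3628 0.004 ]
 [0.3879 0.4882 0.004 ]]
mat [0.46313142 0.44653811 0.004     ] [np.float64(0.09414830337778023), np.float64(0.14170276091729275), np.float64(0.09440229363207833), np.float64(0.14173147131040792)]
matyaw -1.0857154099593618
red ['top', 'side'] [50, 352] [ 0.45599796  0.44916045 -1.19196376] 0.7043432390344845
red ['top'] [50] [ 0.44388674  0.48997413 -1.24016592] 0.9163709587495654
red ['side'] [352] [ 0.45646072  0.44713785 -1.18357121] 0.4937477527865447
blue ['top', 'side'] [6547, 4339] [0.58859399 0.19954936 0.07015962] 0.03294203344194496
blue ['top'] [6547] [0.58946653 0.19945284 0.0588446 ] 0.021021786441892343
blue ['side'] [4339] [0.58840942 0.19888042 0.06894204] 0.04067573757994758
yellow ['top', 'side'] [6769, 4723] [0.42629665 0.20021006 0.0779637 ] 0.03373442593597348
yellow ['top'] [6769] [0.42534526 0.20062342 0.08952213] 0.028915297728071443
yellow ['side'] [4723] [0.42633103 0.19948805 0.07789677] 0.038056482219977816
tin [[0.67133483 0.37499779 0.05      ]]
[[0.4636 0.4907 0.031 ]
 [0.4257 0.4693 0.031 ]
 [0.4747 0.4367 0.031 ]]
```

```bash
sed -i 's/(S>190)&(V>90)$/(S>150)\&(V>60)/;0,/xx/s/if col=="red".*/if col=="red": m=((H<8)|(H>170))\&(S>160)\&(V>70)\&R/' h.py
sed -i 's/^def mask(im,col):/def mask(im,col,roi=(0,480,0,640)):\n    R=np.zeros(im.shape[:2],bool);R[roi[0]:roi[1],roi[2]:roi[3]]=1/' h.py
python3 - <<'E'
from h import *;from station import manip
c={n:manip.camera_params(n) for n in("top","side")};I={n:cv2.imread(f"pics/{n}0.png") for n in c}
R={"top":(250,335,265,365),"side":(240,330,325,410)}
ms={n:mask(I[n],"red",R[n]) for n in c}
for vs in(["top","side"],["top"],["side"]):
    ys,xs=np.nonzero(ms[vs[0]])
    print(xs.min(),xs.max(),ys.min(),ys.max())
    x,e=fit([.44,.468,-1.09],.088,.016,.060,.080,[(ms[n],c[n]) for n in vs])
    u=np.array([np.cos(x[2]),np.sin(x[2])]);print(vs,x,e,"grip",x[:2]+.01*u,"base",x[:2]+.02*u)
E
```

```text
279 324 282 311
['top', 'side'] [ 0.45211649  0.46715558 -1.13186998] 0.33133683171911904 grip [0.45636617 0.4581035 ] base [0.46061585 0.44905142]
279 324 282 311
['top'] [ 0.45152474  0.46830407 -1.0898864 ] 0.21911987462377291 grip [0.4561506  0.45943833] base [0.46077646 0.45057258]
359 380 249 286
['side'] [ 0.45555715  0.4536834  -1.17257592] 0.3936923145189919 grip [0.45943494 0.44446587] base [0.46331273 0.43524835]
```

Run:
```python
from h import *;from station import manip
c={n:manip.camera_params(n) for n in("top","side")};I={n:cv2.imread(f"pics/{n}0.png") for n in c}
R={"top":(250,335,265,365),"side":(240,330,325,410)}
out=[]
for n in c:
    m=mask(I[n],"red",R[n]);im=cv2.resize(I[n],(0,0),fx=6,fy=6,interpolation=2)
    ct,_=cv2.findContours(cv2.resize(m.astype('u1'),(0,0),fx=6,fy=6,interpolation=0),0,2);cv2.drawContours(im,ct,-1,(0,255,0),1)
    for p,col in(((.452,.4672,-1.09),(255,0,0)),):
        P=(proj(box(*p,.088,.016,.06,.08),c[n])+.5)*6
        cv2.polylines(im,[cv2.convexHull(P.astype('f4')).astype('i4')],1,col,1)
    r=R[n];out.append(im[r[0]*6:r[0]*6+430,r[2]*6:r[2]*6+398])
cv2.imwrite("pics/ov.png",np.hstack(out))
```

```text
(no output)
```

View pics/ov.png

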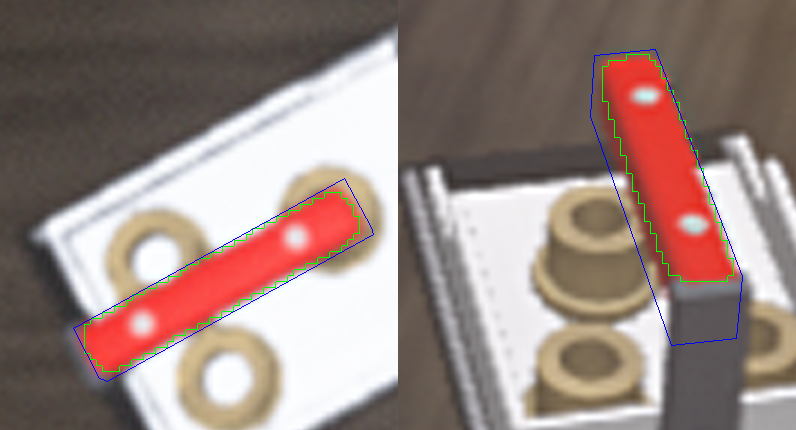

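The box for the bar at centre (.452,.467), yaw −1.09, matches both views (slightly outside the bright-red mask because of the shaded faces). Grip point is about (.4566,.4583,.070). I'll turn the tool to yaw 2.05 and move over it.

>>> arm_command --motion '[[[0, 0, 0, 0, 0, 0.143, 1], [0, 0, 0, 0, 0, 0.143, 1], [0, 0, 0, 0, 0, 0.143, 1], [0, 0, 0, 0, 0, 0.143, 1], [0, 0, 0, 0, 0, 0.143, 1], [0, 0, 0, 0, 0, 0.143, 1], [-0.33, 0.45, 0.1, 0, 0, 0, 1], [-0.33, 0.45, 0.1, 0, 0, 0, 1], [-0.33, 0.45, 0.1, 0, 0, 0, 1], [-0.33, 0.45, 0.1, 0, 0, 0, 1], [-0.33, 0.45, 0.1, 0, 0, 0, 1], [-0.33, 0.45, 0.1, 0, 0, 0, 1]]]'

```text
time: 1.3
tool_pos: [0.2871, 0.4852, 0.2228]
ee_rot: [-3.141, 0.0, 2.052]
ft_force: [-0.3, 1.2, 1.0]
gripper_width: 0.0853
grasp_force: 0.0
```

>>> arm_command --motion '[[[-0.33, 0.45, 0.15, 0, 0, 0, 1], [-0.33, 0.45, 0.15, 0, 0, 0, 1], [-0.33, 0.45, 0.15, 0, 0, 0, 1], [-0.33, 0.45, 0.15, 0, 0, 0, 1], [-0.33, 0.45, 0.15, 0, 0, 0, 1], [-0.33, 0.45, 0.15, 0, 0, 0, 1], [0, 0, 0, 0, 0, 0, 1], [0, 0, 0, 0, 0, 0, 1]]]'

```text
time: 2.1
tool_pos: [0.4516, 0.46, 0.1777]
ee_rot: [-3.14, 0.0, 2.051]
ft_force: [-1.0, 1.1, -0.7]
gripper_width: 0.0853
grasp_force: 0.0
```

```bash
cat >> h.py <<'E'
from scipy.spatial.transform import Rotation as Ro
def delta(s,pos,R):
    "shift (units of 50mm) in tool axes, and rotvec in tool axes, from state to target"
    A=Ro.from_euler('xyz',s["ee_rot"]);return (A.inv().apply(np.array(pos)-s["tool_pos"])/.05).round(3),(A.inv()*R).as_rotvec().round(4)
E
python3 - <<'E'
from h import *;from station import manip
s=manip.observe();print(s["time"],s["tool_pos"],s["ee_rot"],s["q"],s["ft_force"])
print(delta(s,[.4566,.4583,.12],Ro.from_euler('xyz',[np.pi,0,2.0516])))
c=manip.camera_params("wrist");w=manip.get_image("wrist")
for z in(.06,.08):
    P=proj(box(.452,.4672,-1.09,.088,.016,z,z)[:4],c);cv2.polylines(w,[P[[0,1,3,2]].astype('i4')],1,(255,0,0),1)
cv2.imwrite("pics/w1.png",w)
E
```

```text
2.1 [0.45158369 0.46003518 0.1776561 ] [-3.14029471e+00  1.04482162e-04  2.05096546e+00] [6.68313668e-01 4.98200095e-01 1.18439054e-01 1.19232987e+00
 1.40124584e-04 1.75894084e+00] [-0.99871706  1.07887669 -0.66554071]
(array([-0.077,  0.074,  1.153]), array([-0.0013,  0.0001, -0.0006]))
```

View pics/w1.png

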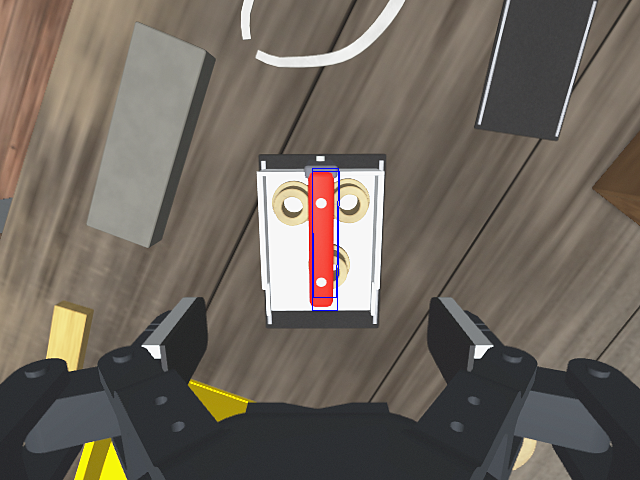

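Wrist view: bar top face spans x 310–333, rows 170–307, about 4 px left of my estimate. Mat corners are about (258,155), (385,153), (378,327), (265,328). Two rear bushes and one front bush are in the pan. I'll refine from this picture.

Run:
```python
from h import *;from station import manip
c=manip.camera_params("wrist");w=manip.get_image("wrist");s=manip.observe()
m=mask(w,"red",(140,330,280,360));ys,xs=np.nonzero(m);print(xs.min(),xs.max(),ys.min(),ys.max())
ct,_=cv2.findContours(m.astype('u1'),0,2);P=back(ct[0].reshape(-1,2).astype(float),.08,c)
r=cv2.minAreaRect((P[:,:2]*1e4).astype('f4'));print("toprect",r)
for z1 in (.08,):
    x,e=fit([.452,.4672,-1.09],.088,.016,.060,z1,[(m,c)])
    u=np.array([np.cos(x[2]),np.sin(x[2])]);print(x,e,"grip",x[:2]+.01*u,"base",x[:2]+.02*u)
    g=x[:2]+.01*u
B=back([[258,155],[385,153],[378,327],[265,328]],.004,c);d=B[2]+B[3]-B[0]-B[1]
print("mat",B.mean(0),np.arctan2(d[1],d[0]),[np.linalg.norm(B[i]-B[i-1]) for i in range(4)])
print(s["time"],delta(s,[*g,.12],Ro.from_euler('xyz',[np.pi,0,x[2]+np.pi])))
```

```text
308 334 173 306
toprect ((4486.31591796875, 4670.640625), (157.23411560058594, 840.546875), 28.24643898010254)
[ 0.45056353  0.46390034 -1.07094983] 0.12699544270182395 grip [0.45535644 0.45512378] base [0.46014934 0.44634722]
mat [0.46067241 0.44650769 0.004     ] -1.0864687208430914 [np.float64(0.14812348811497442), np.float64(0.09828671999002711), np.float64(0.14866583333535038), np.float64(0.09927619215657264)]
2.2 (array([-0.137,  0.031,  1.168]), array([-0.0003, -0.0001, -0.0184]))
```

>>> arm_command --motion '[[[-0.05, 0.01, 0.2, 0, 0, -0.015, 1], [-0.05, 0.01, 0.3, 0, 0, 0, 1], [0, 0, 0.3, 0, 0, 0, 1], [0, 0, 0.3, 0, 0, 0, 1], [0, 0, 0.3, 0, 0, 0, 1], [0, 0, 0.3, 0, 0, 0, 1], [0, 0, 0.2, 0, 0, 0, 1], [0, 0, 0.17, 0, 0, 0, 1], [0, 0, 0, 0, 0, 0, 1], [0, 0, 0, 0, 0, 0, 1]]]'

```text
time: 3.2
tool_pos: [0.4549, 0.4565, 0.0751]
ee_rot: [3.141, -0.0, 2.067]
ft_force: [0.2, 0.4, 0.9]
gripper_width: 0.0853
grasp_force: 0.0
```

Run:
```python
from h import *;from station import manip
s=manip.observe();print(s["time"],s["tool_pos"],s["ee_rot"],s["ft_force"])
cv2.imwrite("pics/w2.png",manip.get_image("wrist"))
```

```text
3.2 [0.45485236 0.45652966 0.07507944] [ 3.14127314e+00 -6.38287993e-05  2.06706377e+00] [0.19638688 0.42692708 0.88678561]
```

View pics/w2.png

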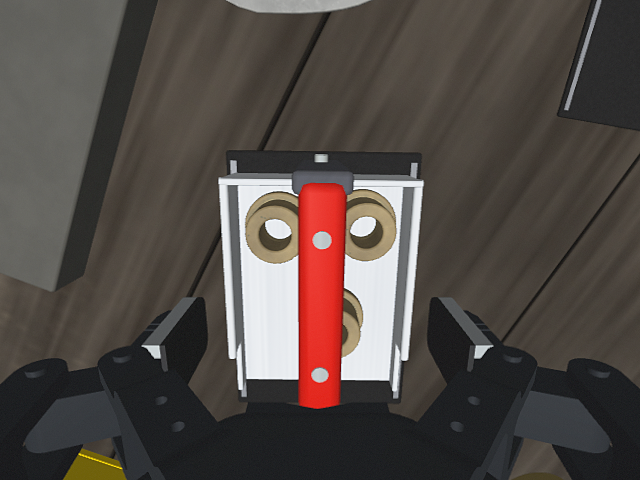

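Bar (x 299–345) sits centred between the fingers and straight, with the bushes well below. I'll close and lift.

>>> arm_command --motion '[[[0, 0, 0.02, 0, 0, 0, 0.3], [0, 0, 0, 0, 0, 0, -0.2], [0, 0, 0, 0, 0, 0, -0.6], [0, 0, 0, 0, 0, 0, -1], [0, 0, 0, 0, 0, 0, -1], [0, 0, 0, 0, 0, 0, -1], [0, 0, 0, 0, 0, 0, -1], [0, 0, 0, 0, 0, 0, -1], [0, 0, 0, 0, 0, 0, -1]]]'

```text
time: 4.15
tool_pos: [0.455, 0.4565, 0.074]
ee_rot: [3.141, -0.0, 2.067]
ft_force: [0.4, 0.6, 5.2]
gripper_width: 0.0152
grasp_force: 59.9
```

>>> arm_command --motion '[[[0, 0, -0.05, 0, 0, 0, -1], [0, 0, -0.1, 0, 0, 0, -1], [0, 0, -0.2, 0, 0, 0, -1], [0, 0, -0.3, 0, 0, 0, -1], [0, 0, -0.3, 0, 0, 0, -1], [0, 0, -0.3, 0, 0, 0, -1], [0, 0, -0.3, 0, 0, 0, -1], [0, 0, -0.2, 0, 0, 0, -1], [0, 0, -0.1, 0, 0, 0, -1], [0, 0, 0, 0, 0, 0, -1], [0, 0, 0, 0, 0, 0, -1], [0, 0, 0, 0, 0, 0, -1]]]'

```text
time: 5.35
tool_pos: [0.4545, 0.4562, 0.1656]
ee_rot: [-3.14, 0.0, 2.067]
ft_force: [0.1, 0.7, -5.0]
gripper_width: 0.0153
grasp_force: 58.7
```

Run:
```python
from h import *;from station import manip
s=manip.observe();print(s["time"],s["tool_pos"],s["ee_rot"],s["ft_force"],s["torque"])
R=Ro.from_euler('xyz',[np.pi,0,1.636])
print(delta(s,[.5815,.312,s["tool_pos"][2]],R))
cv2.imwrite("pics/s3.png",manip.get_image("side")[160:400,200:520])
for n,l in((3,.07),):
  for d in(.05,.1):
    v=np.array([-.07,0,.0655]);print(d,(v-Ro.from_rotvec([0,d,0]).apply(v))/.05)
```

```text
5.35 [0.45454233 0.45617998 0.16555665] [-3.14039028e+00  2.06692221e-04  2.06678366e+00] [ 0.1082487   0.65569579 -4.95305057] [-0.03797991 -0.00985874  0.00154656]
(array([-3.745,  0.861, -0.   ]), array([-0.0011,  0.0005,  0.4308]))
0.05 [-0.06722235  0.         -0.06833368]
0.1 [-0.13777594  0.         -0.13322224]
```

View pics/s3.png

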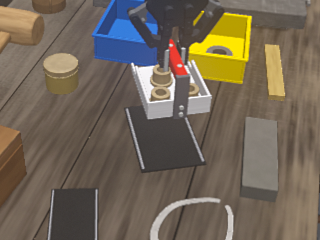

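Scoop is held level above the mat at crop (172,88), with the bushes still in it. Turning toward the bin axis, then travelling.

>>> arm_command --motion '[[[0, 0, 0, 0, 0, 0.03, -1], [0, 0, 0, 0, 0, 0.05, -1], [0, 0, 0, 0, 0, 0.06, -1], [0, 0, 0, 0, 0, 0.075, -1], [0, 0, 0, 0, 0, 0.075, -1], [0, 0, 0, 0, 0, 0.06, -1], [0, 0, 0, 0, 0, 0.05, -1], [0, 0, 0, 0, 0, 0.03, -1], [-0.07, 0.06, 0, 0, 0, 0, -1], [-0.14, 0.11, 0, 0, 0, 0, -1], [-0.22, 0.17, 0, 0, 0, 0, -1], [-0.22, 0.17, 0, 0, 0, 0, -1]]]'

```text
time: 6.6
tool_pos: [0.4833, 0.4246, 0.1662]
ee_rot: [3.142, 0.0, 1.637]
ft_force: [-0.1, 0.1, -5.2]
gripper_width: 0.0152
grasp_force: 58.7
```

>>> arm_command --motion '[[[-0.22, 0.17, 0, 0, 0, 0, -1], [-0.22, 0.17, 0, 0, 0, 0, -1], [-0.22, 0.17, 0, 0, 0, 0, -1], [-0.22, 0.17, 0, 0, 0, 0, -1], [-0.22, 0.17, 0, 0, 0, 0, -1], [-0.22, 0.17, 0, 0, 0, 0, -1], [-0.22, 0.17, 0, 0, 0, 0, -1], [-0.22, 0.17, 0, 0, 0, 0, -1], [-0.22, 0.17, 0, 0, 0, 0, -1], [-0.14, 0.1, 0, 0, 0, 0, -1], [-0.07, 0.05, 0, 0, 0, 0, -1], [0, 0, 0, 0, 0, 0, -1]]]'

```text
time: 7.8
tool_pos: [0.5737, 0.3216, 0.1662]
ee_rot: [-3.141, -0.0, 1.636]
ft_force: [-0.1, 0.4, -5.2]
gripper_width: 0.0151
grasp_force: 58.7
```

Run:
```python
from h import *;from station import manip
s=manip.observe();print(s["time"],s["tool_pos"],s["ee_rot"],s["q"],s["ft_force"])
R=Ro.from_euler('xyz',[np.pi,0,1.636])
print(delta(s,[.5815,.312,.131],R))
a=manip.get_image("top")[120:340,330:540];b=manip.get_image("side")[130:350,200:480]
cv2.imwrite("pics/4.png",cv2.resize(np.hstack([a,b]),(0,0),fx=1.6,fy=1.6,interpolation=2))
```

```text
7.8 [0.57369094 0.321594   0.16621024] [-3.14148315e+00 -2.16187207e-05  1.63629325e+00] [3.87119982e-01 5.25078821e-01 1.34829943e-01 1.18064450e+00
 5.51244886e-05 1.89241938e+00] [-0.14449454  0.38838781 -5.22812404]
(array([-0.202,  0.143,  0.704]), array([-0.0001, -0.    ,  0.0003]))
```

View pics/4.png

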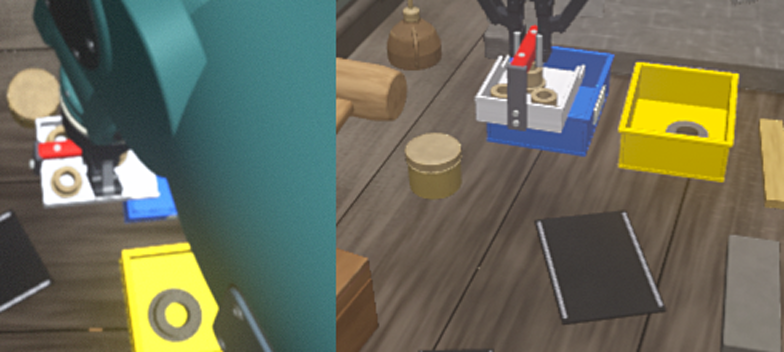

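The scoop is level with its nose over the blue bin, all bushes in it, and the tin clear. I'll finish the approach, lower, and then tip about the lip.

>>> arm_command --motion '[[[-0.07, 0.05, 0, 0, 0, 0, -1], [-0.07, 0.05, 0, 0, 0, 0, -1], [-0.06, 0.04, 0.1, 0, 0, 0, -1], [0, 0, 0.15, 0, 0, 0, -1], [0, 0, 0.15, 0, 0, 0, -1], [0, 0, 0.15, 0, 0, 0, -1], [0, 0, 0.1, 0, 0, 0, -1], [0, 0, 0.05, 0, 0, 0, -1], [-0.067, 0, -0.068, 0, 0.05, 0, -1], [-0.067, 0, -0.068, 0, 0.05, 0, -1], [-0.067, 0, -0.068, 0, 0.05, 0, -1], [-0.054, 0, -0.054, 0, 0.04, 0, -1]]]'

```text
time: 9.1
tool_pos: [0.5821, 0.2986, 0.1436]
ee_rot: [3.141, -0.192, 1.637]
ft_force: [-0.2, 0.2, -5.0]
gripper_width: 0.0152
grasp_force: 58.8
```

>>> arm_command --motion '[[[-0.04, 0, -0.041, 0, 0.03, 0, -1], [-0.04, 0, -0.041, 0, 0.03, 0, -1], [-0.04, 0, -0.041, 0, 0.03, 0, -1], [-0.04, 0, -0.041, 0, 0.03, 0, -1], [-0.04, 0, -0.041, 0, 0.03, 0, -1], [-0.04, 0, -0.041, 0, 0.03, 0, -1], [-0.04, 0, -0.041, 0, 0.03, 0, -1], [-0.04, 0, -0.041, 0, 0.03, 0, -1], [0, 0, 0, 0, 0, 0, -1], [0, 0, 0, 0, 0, 0, -1], [0, 0, 0, 0, 0, 0, -1]]]'

```text
time: 10.2
tool_pos: [0.5833, 0.2791, 0.1544]
ee_rot: [3.141, -0.429, 1.637]
ft_force: [-0.0, 0.3, -3.5]
gripper_width: 0.0149
grasp_force: 59.0
```

Run:
```python
from h import *;from station import manip
s=manip.observe();print(s["time"],s["tool_pos"],s["ee_rot"],s["q"],s["ft_force"])
A=Ro.from_euler('xyz',s["ee_rot"]);print("lip",s["tool_pos"]+A.apply([-.07,0,.067]))
b=manip.get_image("side")[100:300,220:480]
cv2.imwrite("pics/5.png",cv2.resize(b,(0,0),fx=3,fy=3,interpolation=2))
```

```text
10.2 [0.5833186  0.27911539 0.15436946] [ 3.14121874 -0.42930021  1.63726367] [ 0.14724852  0.46457664 -0.07459433  0.99429347  0.42777471  1.65976877] [-0.01951224  0.27869806 -3.49616289]
lip [0.58571874 0.24343573 0.06431281]
```

View pics/5.png

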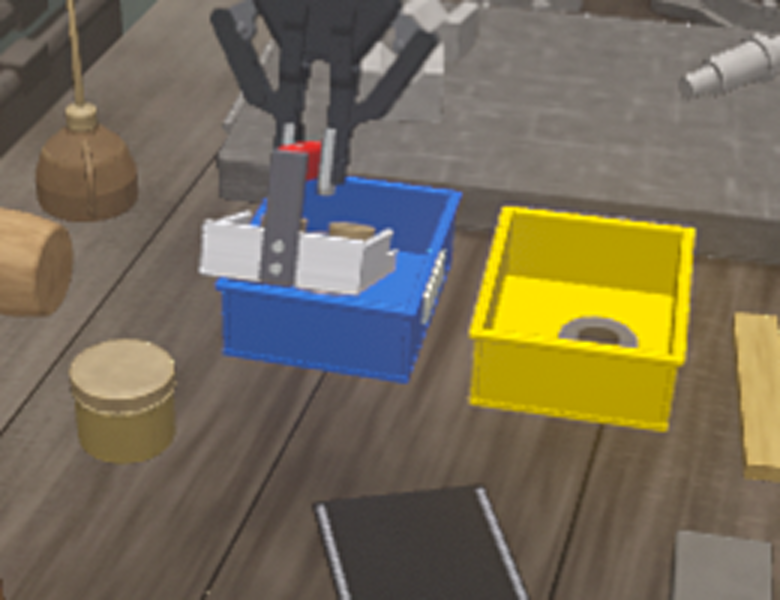

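Tipped 25°, the lip is at z .064 inside the bin, and the load dropped by about two bushes. Tipping further.

>>> arm_command --motion '[[[-0.04, 0, -0.041, 0, 0.03, 0, -1], [-0.04, 0, -0.041, 0, 0.03, 0, -1], [-0.04, 0, -0.041, 0, 0.03, 0, -1], [-0.04, 0, -0.041, 0, 0.03, 0, -1], [-0.04, 0, -0.041, 0, 0.03, 0, -1], [-0.04, 0, -0.041, 0, 0.03, 0, -1], [-0.04, 0, -0.041, 0, 0.03, 0, -1], [-0.04, 0, -0.041, 0, 0.03, 0, -1], [-0.04, 0, -0.041, 0, 0.03, 0, -1], [0, 0, 0, 0, 0, 0, -1], [0, 0, 0, 0, 0, 0, -1], [0, 0, 0, 0, 0, 0, -1]]]'

```text
time: 11.45
tool_pos: [0.585, 0.2541, 0.1606]
ee_rot: [3.141, -0.7, 1.637]
ft_force: [0.2, 0.0, -2.3]
gripper_width: 0.0151
grasp_force: 59.3
```

Run:
```python
from h import *;from station import manip
s=manip.observe();print(s["time"],s["tool_pos"],s["ee_rot"],s["q"],s["ft_force"])
A=Ro.from_euler('xyz',s["ee_rot"]);print("lip",s["tool_pos"]+A.apply([-.07,0,.067]))
a=manip.get_image("wrist");b=manip.get_image("side")[120:280,230:450]
b=cv2.resize(b,(400,300),interpolation=2);a=cv2.resize(a,(400,300))
cv2.imwrite("pics/6.png",np.hstack([a,b]))
```

```text
11.45 [0.5849739  0.2541352  0.16063115] [ 3.14133982 -0.69968084  1.63711209] [ 0.00606424  0.48767002 -0.12756044  1.0058791   0.69817426  1.49231997] [ 0.24512354  0.00465454 -2.29185675]
lip [0.58568045 0.24375208 0.0642948 ]
```

View pics/6.png

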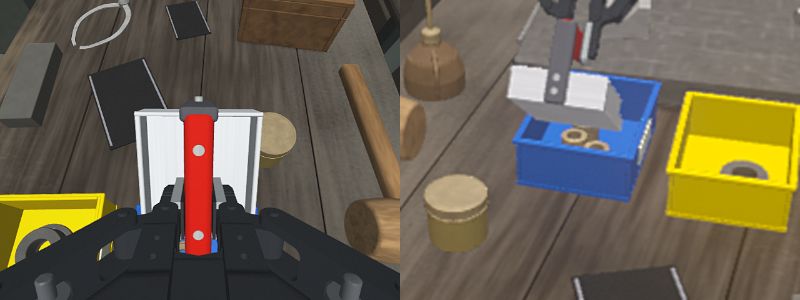

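Wrist view shows the pan empty, and the force matches the empty scoop. Side view shows brass bushes in the blue bin near (585,140). Levelling while rising.

>>> arm_command --motion '[[[0.12, 0, 0, 0, -0.1, 0, -1], [0.12, 0, 0, 0, -0.1, 0, -1], [0.12, 0, 0, 0, -0.1, 0, -1], [0.12, 0, 0, 0, -0.1, 0, -1], [0.12, 0, 0, 0, -0.1, 0, -1], [0.12, 0, 0, 0, -0.1, 0, -1], [0.12, 0, 0, 0, -0.1, 0, -1], [0, 0, 0, 0, 0, 0, -1], [0, 0, 0, 0, 0, 0, -1]]]'

```text
time: 12.45
tool_pos: [0.5822, 0.2926, 0.1763]
ee_rot: [-3.141, -0.002, 1.638]
ft_force: [-0.5, 0.8, -2.8]
gripper_width: 0.015
grasp_force: 59.2
```

Run:
```python
from h import *;from station import manip
s=manip.observe();print(s["time"],s["tool_pos"],s["ee_rot"],s["ft_force"])
print(delta(s,[.4555,.4565,.166],Ro.from_euler('xyz',[np.pi,0,2.066])))
```

```text
12.45 [0.58216647 0.29261082 0.17633123] [-3.14123792e+00 -1.93012208e-03  1.63814815e+00] [-0.45511759  0.84426905 -2.81997914]
(array([ 3.44 , -2.307,  0.214]), array([ 1.000e-04, -2.000e-03, -4.279e-01]))
```

>>> arm_command --motion '[[[0.29, -0.19, 0, 0, 0, 0, -1], [0.29, -0.19, 0, 0, 0, 0, -1], [0.29, -0.19, 0, 0, 0, 0, -1], [0.29, -0.19, 0, 0, 0, 0, -1], [0.29, -0.19, 0, 0, 0, 0, -1], [0.29, -0.19, 0, 0, 0, 0, -1], [0.29, -0.19, 0, 0, 0, 0, -1], [0.29, -0.19, 0, 0, 0, 0, -1], [0.29, -0.19, 0, 0, 0, 0, -1], [0.29, -0.19, 0, 0, 0, 0, -1], [0.29, -0.19, 0, 0, 0, 0, -1], [0.25, -0.19, 0, 0, 0, 0, -1]]]'

```text
time: 13.65
tool_pos: [0.4564, 0.4571, 0.1765]
ee_rot: [-3.142, -0.0, 1.637]
ft_force: [-0.8, 0.2, -2.3]
gripper_width: 0.0151
grasp_force: 59.2
```

>>> arm_command --motion '[[[0, 0, 0, 0, -0.002, -0.07, -1], [0, 0, 0, 0, 0, -0.07, -1], [0, 0, 0.2, 0, 0, -0.07, -1], [0, 0, 0.2, 0, 0, -0.07, -1], [0, 0, 0.2, 0, 0, -0.07, -1], [0, 0, 0.2, 0, 0, -0.07, -1], [0, 0, 0.2, 0, 0, 0, -1], [0, 0, 0.2, 0, 0, 0, -1], [0, 0, 0.2, 0, 0, 0, -1], [0, 0, 0, 0, 0, 0, -1], [0, 0, 0, 0, 0, 0, -1]]]'

```text
time: 14.75
tool_pos: [0.4573, 0.4558, 0.1065]
ee_rot: [-3.141, 0.002, 2.056]
ft_force: [0.3, 0.3, -2.3]
gripper_width: 0.0151
grasp_force: 59.1
```

Run:
```python
from h import *;from station import manip
s=manip.observe();print(s["time"],s["tool_pos"],s["ee_rot"],s["ft_force"])
print(delta(s,[.4555,.4565,.0745],Ro.from_euler('xyz',[np.pi,0,2.066])))
```

```text
14.75 [0.45731288 0.45579752 0.10654194] [-3.14059114e+00  1.89029981e-03  2.05620772e+00] [ 0.25461989  0.32420909 -2.32515066]
(array([ 0.031, -0.025,  0.641]), array([-0.001 ,  0.0019, -0.0098]))
```

>>> arm_command --motion '[[[0.03, -0.02, 0.1, 0, 0.002, -0.01, -1], [0, 0, 0.15, 0, 0, 0, -1], [0, 0, 0.15, 0, 0, 0, -1], [0, 0, 0.1, 0, 0, 0, -1], [0, 0, 0.07, 0, 0, 0, -1], [0, 0, 0.04, 0, 0, 0, -1], [0, 0, 0.02, 0, 0, 0, -1], [0, 0, 0, 0, 0, 0, -1], [0, 0, 0, 0, 0, 0, -1]]]'

```text
time: 15.65
tool_pos: [0.4558, 0.4567, 0.0752]
ee_rot: [-3.141, -0.0, 2.067]
ft_force: [-1.0, -0.1, -2.2]
gripper_width: 0.0151
grasp_force: 59.3
```

>>> arm_command --motion '[[[0, 0, 0.015, 0, 0, 0, -1], [0, 0, 0.01, 0, 0, 0, -1], [0, 0, 0, 0, 0, 0, -1], [0, 0, 0, 0, 0, 0, -1]]]'

```text
time: 16.05
tool_pos: [0.4558, 0.4567, 0.0741]
ee_rot: [-3.141, -0.0, 2.067]
ft_force: [-0.5, -1.1, 3.9]
gripper_width: 0.0153
grasp_force: 59.8
```

>>> arm_command --motion '[[[0, 0, 0, 0, 0, 0, -0.4], [0, 0, 0, 0, 0, 0, 0], [0, 0, 0, 0, 0, 0, 0.4], [0, 0, 0, 0, 0, 0, 0.7], [0, 0, 0, 0, 0, 0, 0.7], [0, 0, -0.1, 0, 0, 0, 0.7], [0, 0, -0.3, 0, 0, 0, 0.7], [0, 0, -0.4, 0, 0, 0, 0.7], [0, 0, -0.4, 0, 0, 0, 0.7], [0, 0, -0.4, 0, 0, 0, 0.7], [0, 0, -0.4, 0, 0, 0, 0.7], [0, 0, -0.4, 0, 0, 0, 0.7]]]'

```text
time: 17.25
tool_pos: [0.4558, 0.4566, 0.1951]
ee_rot: [-3.141, -0.0, 2.067]
ft_force: [0.6, -0.1, -0.1]
gripper_width: 0.0726
grasp_force: 0.0
```

>>> arm_command --motion '[[[0.4, -0.4, -0.2, 0, 0, 0, 0.7], [0.4, -0.4, 0, 0, 0, 0, 0.7], [0.4, -0.4, 0, 0, 0, 0, 0.7], [0.4, -0.4, 0, 0, 0, 0, 0.7], [0.4, -0.4, 0, 0, 0, 0, 0.7], [0.4, -0.4, 0, 0, 0, 0, 0.7], [0, 0, 0, 0, 0, 0, 0.7], [0, 0, 0, 0, 0, 0, 0.7]]]'

```text
time: 18.05
tool_pos: [0.293, 0.5052, 0.2044]
ee_rot: [-3.141, -0.0, 2.068]
ft_force: [0.2, -0.7, -0.1]
gripper_width: 0.0729
grasp_force: 0.0
```

Run:
```python
from h import *;from station import manip
s=manip.observe();print(s["time"],s["tool_pos"],s["ft_force"])
a=manip.get_image("top")[150:350,260:520];b=manip.get_image("side")[140:340,230:490]
cv2.imwrite("pics/7.png",cv2.resize(np.hstack([a,b]),(780,300),interpolation=2))
```

```text
18.05 [0.29299456 0.50524612 0.2043683 ] [ 0.18374261 -0.73040596 -0.11124568]
```

View pics/7.png

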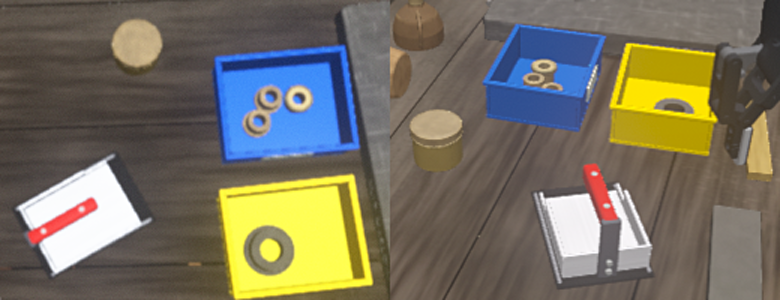

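All three bushes lie in the blue bin at about (270,97), (299,98) and (257,122). The empty scoop sits flat on its mat as before, and the arm is clear.

```bash
python3 -c "
from station import manip
print(manip.close_job())"
```

```text
the job is handed in; nothing more can be done
None
```

I tipped all three bushes into the blue bin, set the empty scoop back flat on its mat and let go, and handed the job in about 18 s into the 45 s limit; the last pictures show this, with the bins, collar and tin looking undisturbed, but no verdict came back.

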